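# Right the refill bottle and hold the bin lid at its balance point

### The job

Get the laundry tablet bin ready for topping up. First stand the toppled green refill bottle upright, wholly on the round black mat, and let go of it; then take the red bar of the bin's lid in the gripper, swing the lid up to its balance point, standing straight up, and keep hold of it there: finish while still gripping it, with the lid still. Do not let the lid go over backwards, and leave the other things on the bench where they stand.

Things in the scene. Friction and masses are not known exactly. Their poses are not given: they have to be found in the camera images.
- refill: refill bottle, toppled: green square bottle with paper band and white screw cap, closed, about 0.28 kg. Square body 46 x 46 mm, 110 mm long; the round cap (28 mm) adds 30 mm. Origin: centre of the square body, 55 mm from its flat foot. z axis: from foot to cap (up when it stands; level at the start, when it lies on a flat side with the origin 23 mm above the bench)
- mat_top (a point): centre of the top face of the round black rubber mat, 120 mm across, 6 mm thick, fixed to the bench. The standing bottle has its origin 55 mm above this point
- lid (a joint): angle of the bin's lid (rad): 0 shut (level), grows as it opens upward; 1.57 standing straight up, its balance point (weight exactly above the hinge); stop at 2.2. The hinge is loose: let go, the lid falls shut below 1.57 and over backwards above it. Lid about 0.25 kg
- lid_bar (a point): middle of the red grip bar on the lid's free edge: round, 12 mm thick, level, parallel to the hinge and 190 mm from it, between two dark brackets 100 mm apart, with an open gap of 44 mm to the lid panel; it can turn between the pads. Lid shut: 106 mm above the bench, 50 mm clear of the bin's wall on the robot's side. y: along the bar; lid shut, x: from bar to hinge
- lid_hinge (a point): middle of the hinge line on the bin's far rim, 106 mm above the bench; y along the hinge; x level, square to the hinge, away from the bar's side. When the lid stands straight up the bar is 190 mm above this point
- bin: grey tablet bin, fixed to the bench, 140 mm (x) x 200 mm (y), 100 mm high, with a blue lid 8 mm thick, 140 x 200 mm. Origin: centre of its underside; its x points from the bar's side to the hinge's side, the hinge at +70 mm
- softener: blue round bottle, 70 mm across, 200 mm tall; a bystander. Origin: centre of its underside
- mug: blue mug, 80 mm across, 90 mm tall, handle at its +y; a bystander. Origin: centre of its underside
- jar: amber jar with a steel cap, 64 mm across, 85 mm tall; a bystander. Origin: centre of its underside
- scoop_cup: small yellow cup, 56 mm across, 50 mm tall; a bystander. Origin: centre of its underside
- scrub_brush: wooden brush lying flat, about 200 mm long; a bystander. Origin: under the middle of its length, on the bench
- tin: red tin, 56 mm across, 100 mm tall; a bystander. Origin: centre of its underside
- soap_tray: orange open tray, 110 x 150 mm, 30 mm high; a bystander. Origin: centre of its underside

How it is judged:
By the outcome, as a careful person would: the job done as asked, in the order asked, and still so for the second after the job is handed in, while the arm keeps its last pose, push and grip.
It also fails if it takes over 72 s, if anything falls off the work surface, if the arm or the gripper's body presses on something with over 40 N, if the wrist force passes 120 N, or if a joint passes its speed limit or range.

### The arm

A 7-joint arm with a two-finger parallel gripper is mounted at the origin on the work surface. World frame = base frame: x ahead of the robot, y to its left, z up, the work surface at z = 0. Lengths are in m, angles in rad, forces in N, time in s.
With the tool pointing down it reaches from about 0.35 to 0.9 m from the base axis. Payload 8.1 kg.
Tool frame: the origin (TCP) lies at the very end of the fingers, on their centre line; the grasp point (between the pads) lies 19 mm behind it (arm.tcp_to_grasp is the distance from the TCP to the grasp point, in m); z points along the fingers, y is the line along which they close (so a half turn about z gives the same grasp; the last joint's range is limited). The gripper opens to 92 mm and grips with 3 to 60 N. Pads are 19 mm wide; open, the fingers measure 130 mm over their backs; the gripper's body (75 mm by 190 mm) begins 47 mm behind the grasp point.
Start: joints at [-1.266, 0.434, 0.025, 1.573, -0.012, 1.134, -0.075], TCP at [0.248, 0.574, 0.227] pointing down, gripper open.
Joint ranges: [-2.62, 2.62], [-0.44, 2.09], [-1.27, 1.32], [0.08, 2.57], [-1.32, 4.46], [0.12, 2], [-2.74, 2.74]. Speed limits (rad/s): [2.22, 2.22, 3.01, 3.01, 3.14, 3.14, 3.14].

### API

Orientations are given as a rotation vector (axis times angle).
In Python, from cell import arm gives the robot as it stands.
- The arm moves only by the tool tcp_steps, called after "Emit:" in YAML: its name, and indented under it one key for each argument. Schema: {"type":"object","properties":{"moves":{"type":"array","items":{"type":"object","properties":{"d":{"type":"array","items":{"type":"number"},"minItems":3,"maxItems":3},"twist":{"type":"number"},"jaw":{"type":"number"}},"additionalProperties":false,"required":["jaw"]},"minItems":1,"maxItems":10},"squeeze":{"type":"number"},"only":{"type":"string"},"quiet":{"type":"boolean"},"lines":{"type":"string"}},"required":["moves"],"additionalProperties":false}. moves is a list of rows, 1 to 10 of them, each an object with the fields d (a list: dx, dy, dz in shares of the most that a row can go, 1 being 50 mm), twist (a turn about the tool's z in fractions of the full range, 1 being pi rad), jaw (the opening from 0.0 (shut) to 1.0 (fully open)); a field left out counts as zero (the opening has to be given); each row shifts and turns the commanded pose from where the row before left it, along the tool's axes as they then stand; what a row does not reach is not made up. A row lasts 1/10 s, in which the tool goes at most 0.05 m and 0.15 rad, less where a joint would pass 70% of its speed; a pose out of reach is approached as far as the arm can. The fingers move at their own pace and stop on an object; squeeze is the grip in N (left out, the last holds). Time passes only in rows, so rows that do not move let the fingers close. The tool returns the time, the measured TCP pose, the force, the opening and the grip force at its end. only (a regular expression) keeps the lines of the reply that match it, lines (a string "A,B") keeps lines A to B, and quiet returns only ok. Input that does not fit is refused with a message, and nothing moves.
- arm.observe(): the state, without advancing time (a new reading comes with each control period).
- arm.get_image(name): name is "scene" or "top" or "wrist"; returns a dict with "image" (480x640x3 uint8, blue, green, red), "fx", "fy", "cx", "cy" (pixels), "cam_to_world" (4x4, takes a point from camera to world coordinates); the wrist camera has in their place "mount" (4x4, takes a point from camera to tool coordinates, whose origin is the TCP and whose axes are the flange's). Camera axes: x right, y down, z forward; pixel columns grow to the right and rows downward; lengths in m; the calibration is good to about 2 mm. A picture is of the moment at which its call begins: read the wrist's pose just before it. There is no depth.
- arm.sign_off(): hands the job in; it is judged then, once.
The state is a dict: "clock": time; "joints": joint angles; "dq": joint speeds; "joint_efforts": joint torques, N m; "position": TCP position; "ee_rot": TCP orientation; "force": force on the tool from outside, world axes, zero at the start; "ft_torque": the same for the moment, N m; "width": opening from 0.0 (shut) to 1.0 (fully open); "gripper_force": force on a finger pad.
Only numpy, scipy, OpenCV 4.12 (cv2) and the standard library are available. Lean on these libraries where they do the work, as an engineer would, in place of code of your own. Each camera call takes 0.05 s, during which the arm holds its last target. There are 200 camera calls.

## Working session

There is one attempt and no reset: what is moved stays moved. The work goes in short steps, Python scripts to look and compute and a tool call to move; the robot and the scene stay as the last step left them, time stands still between calls to the robot, and variables do not carry over. Pictures are saved under pics/ and viewed, at most 10 in all, crops included, and the job is handed in when it is done.

```bash
ls; mkdir -p pics
```

Create h.py:
```python
import numpy as np, cv2
from cell import arm
from scipy.spatial.transform import Rotation as R
def snap(n,f):
    s=arm.observe(); d=arm.get_image(n); cv2.imwrite(f'pics/{f}.png',d['image'])
    K=np.array([[d['fx'],0,d['cx']],[0,d['fy'],d['cy']],[0,0,1]])
    if n=='wrist':
        T=np.eye(4);T[:3,:3]=R.from_rotvec(s['ee_rot']).as_matrix();T[:3,3]=s['position'];T=T@d['mount']
    else: T=np.array(d['cam_to_world'])
    np.savez(f'pics/{f}.npz',K=K,T=T)
def ray(f,u,v):
    z=np.load(f'pics/{f}.npz');r=z['T'][:3,:3]@np.linalg.inv(z['K'])@[u,v,1]
    return z['T'][:3,3],r/np.linalg.norm(r)
def onz(f,u,v,h):
    o,r=ray(f,u,v);return (o+r*(h-o[2])/r[2]).round(4)
def tri(*obs):
    A=0;b=0
    for f,u,v in obs:
        o,r=ray(f,u,v);P=np.eye(3)-np.outer(r,r);A=A+P;b=b+P@o
    p=np.linalg.solve(A,b)
    return p.round(4),[round(float(np.linalg.norm(np.cross(p-ray(*o)[0],ray(*o)[1]))),4) for o in obs]
```

Run:
```python
from h import *
for n in('scene','top'): snap(n,n+'0'); print(np.load(f'pics/{n}0.npz')['T'].round(3), np.load(f'pics/{n}0.npz')['K'])
s=arm.observe();print(s); print(R.from_rotvec(s['ee_rot']).as_matrix().round(3),arm.tcp_to_grasp)
```

```text
cell.py
pics
[[ 0.14   0.684 -0.716  1.518]
 [ 0.99  -0.091  0.106 -0.122]
 [ 0.007 -0.724 -0.69   0.977]
 [ 0.     0.     0.     1.   ]] [[489.57299972   0.         318.76047541]
 [  0.         489.57299972 237.78608466]
 [  0.           0.           1.        ]]
[[ 0.01  -0.996  0.089  0.484]
 [-1.    -0.009  0.015  0.025]
 [-0.014 -0.089 -0.996  1.34 ]
 [ 0.     0.     0.     1.   ]] [[516.47411181   0.         328.07831936]
 [  0.         516.47411181 245.90695349]
 [  0.           0.           1.        ]]
{'clock': 0.1, 'joints': array([-1.26555878,  0.43512208,  0.02494872,  1.57400529, -0.01162903,
        1.13404977, -0.07508447]), 'dq': array([ 9.21614805e-05, -2.50332446e-04, -1.18387197e-03, -2.03816214e-03,
       -2.56776874e-03, -1.19503989e-04, -4.95648967e-04]), 'joint_efforts': array([ 1.82206564e-03, -6.69108725e+01,  9.87817571e-01, -3.15146756e+01,
       -6.04744605e-02,  3.73562600e-02,  4.04728974e-05]), 'position': array([0.2477287 , 0.57328672, 0.22604289]), 'ee_rot': array([-6.36225548e-01, -3.07629029e+00,  2.23947361e-03]), 'force': array([ 0.61873078, -0.54275212,  0.10307907]), 'ft_torque': array([ 0.0324433 , -0.0179542 , -0.03703452]), 'gripper_force': 0.0, 'width': 1.0042561746458463}
[[-0.918  0.397 -0.   ]
 [ 0.397  0.918 -0.001]
 [-0.    -0.001 -1.   ]] 0.0188
```

View pics/top0.png

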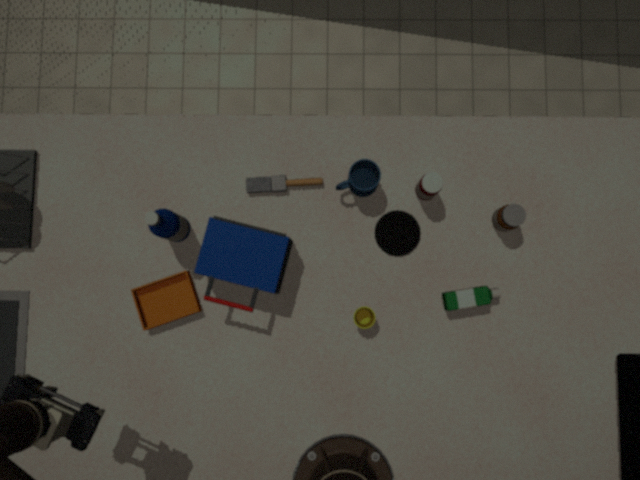

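View pics/scene0.png

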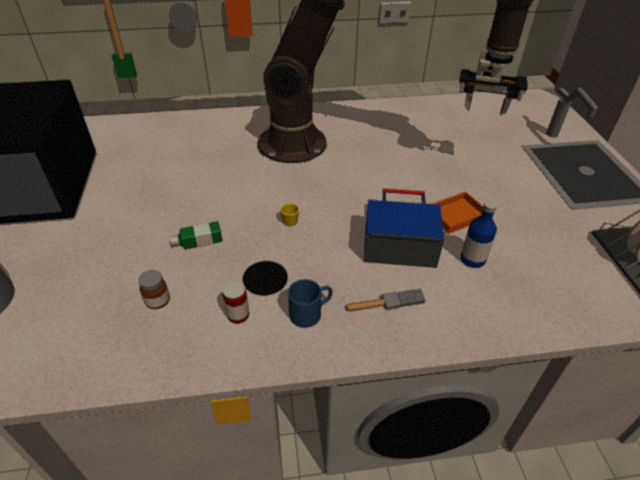

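The top view shows the bottle at about (467,298) with its cap to the right, the mat at (398,233), the blue lid at (243,255) and the red bar from (206,297) to (252,308). The scene view shows the bottle at (200,235), the mat at (265,278) and the bar at (403,192). Next I'll measure them with masks.

Create m.py:
```python
from h import *
def mask(f,c):
    im=cv2.imread(f'pics/{f}.png').astype(int);b,g,r=im[...,0],im[...,1],im[...,2]
    return {'green':(g>1.5*r)&(g>1.5*b)&(g>40),'red':(r>2*g)&(r>2*b)&(r>70),'black':(r+g+b<45),'blue':(b>2*r)&(b>1.7*g)&(b>50)}[c].astype(np.uint8)
def blobs(f,c,roi,mn=25):
    x0,y0,x1,y1=roi;m=np.zeros((480,640),np.uint8);m[y0:y1,x0:x1]=mask(f,c)[y0:y1,x0:x1]
    cs=[k for k in cv2.findContours(m,cv2.RETR_EXTERNAL,cv2.CHAIN_APPROX_NONE)[0] if cv2.contourArea(k)>mn]
    return cs
```

Run:
```python
from m import *
for f,c,roi in [('top0','green',(420,260,520,330)),('scene0','green',(160,210,240,260)),('top0','black',(360,200,430,265)),('scene0','black',(235,255,300,300)),('top0','red',(190,280,270,320)),('scene0','red',(370,180,440,215)),('top0','blue',(190,205,300,300)),('scene0','blue',(355,195,450,245))]:
    cs=blobs(f,c,roi); 
    if not cs: print(f,c,'none');continue
    a=np.vstack(cs); r=cv2.minAreaRect(a); print(f,c,len(cs),len(a),np.round(cv2.boxPoints(r),1).tolist(),'c',np.round(r[0],1))
    if c=='black': print(cv2.fitEllipse(a))
```

```text
top0 green 2 109 [[444.20001220703125, 292.79998779296875], [489.5, 285.5], [492.29998779296875, 302.79998779296875], [447.0, 310.1000061035156]] c [468.2 297.8]
scene0 green 2 112 [[176.39999389648438, 229.39999389648438], [217.5, 220.89999389648438], [221.60000610351562, 240.6999969482422], [180.5, 249.1999969482422]] c [199. 235.]
top0 black 1 126 [[376.0, 212.0], [418.0, 212.0], [418.0, 254.0], [376.0, 254.0]] c [397. 233.]
((397.1028137207031, 233.02862548828125), (41.82255935668945, 42.36863327026367), 126.5800552368164)
scene0 black 1 106 [[244.0, 262.0], [286.0, 262.0], [286.0, 293.0], [244.0, 293.0]] c [265.  277.5]
((264.79547119140625, 277.7815856933594), (30.876251220703125, 41.85617446899414), 83.47096252441406)
top0 red 1 98 [[203.5, 298.70001220703125], [204.60000610351562, 294.6000061035156], [252.6999969482422, 307.3999938964844], [251.60000610351562, 311.6000061035156]] c [228.1 303.1]
scene0 red 1 83 [[382.79998779296875, 191.5], [383.1000061035156, 188.10000610351562], [424.1000061035156, 191.0], [423.79998779296875, 194.39999389648438]] c [403.4 191.2]
top0 blue 1 266 [[194.5, 271.79998779296875], [209.1999969482422, 216.6999969482422], [288.6000061035156, 237.8000030517578], [273.8999938964844, 293.0]] c [241.5 254.8]
scene0 blue 1 214 [[365.79998779296875, 233.8000030517578], [368.1000061035156, 199.8000030517578], [445.29998779296875, 205.10000610351562], [443.0, 239.10000610351562]] c [405.6 219.5]
```

Run:
```python
from m import *
print('mat',tri(('top0',397.1,233),('scene0',264.8,277.8)),onz('top0',397.1,233,.006))
print('bar',tri(('top0',228.1,303.1),('scene0',403.4,191.2)))
print('bar ends',onz('top0',204,296.6,.106),onz('top0',252.2,309.5,.106))
print('bot',tri(('top0',468.2,297.8),('scene0',199,235)))
for p in [[444.2,292.8],[489.5,285.5],[492.3,302.8],[447,310.1]]: print(onz('top0',*p,.046), onz('top0',*p,.023))
for p in [[194.5,271.8],[209.2,216.7],[288.6,237.8],[273.9,293]]: print('lid',onz('top0',*p,.11))
```

```text
mat (array([ 0.6395, -0.1349,  0.0013]), [0.0004, 0.0004]) [ 0.639 -0.134  0.006]
bar (array([0.4559, 0.2797, 0.1071]), [0.0, 0.0])
bar ends [0.4707 0.3381 0.106 ] [0.4414 0.2221 0.106 ]
bot (array([ 0.4737, -0.31  ,  0.0247]), [0.0006, 0.0006])
[ 0.4856 -0.2459  0.046 ] [ 0.4856 -0.2507  0.023 ]
[ 0.5048 -0.3584  0.046 ] [ 0.5052 -0.3653  0.023 ]
[ 0.4621 -0.3646  0.046 ] [ 0.4617 -0.3715  0.023 ]
[ 0.443  -0.2524  0.046 ] [ 0.4422 -0.2573  0.023 ]
lid [0.5295 0.3617 0.11  ]
lid [0.6626 0.3305 0.11  ]
lid [0.6131 0.138  0.11  ]
lid [0.481  0.1707 0.11  ]
```

Triangulated heights agree with the text: bar 0.107 m, bottle 0.025 m, mat about 0.001–0.006 m. I'll turn the tool and travel to above the bottle's cap end.

Careful with the scale: shifts go in shares of 50 mm and turns go in shares of pi rad. That gives: 0.142 rad / 3.1416 = 0.0452.

Emit:
tcp_steps:
  moves:
    - {"twist": 0.0452,"jaw": 1}
    - {"twist": 0.0452,"jaw": 1}
    - {"twist": 0.0452,"jaw": 1}
    - {"twist": 0.0452,"jaw": 1}
    - {"twist": 0.0452,"jaw": 1}
    - {"twist": 0.0452,"jaw": 1}
    - {"twist": 0.0452,"jaw": 1}

```text
clock: 0.8
position: [0.2477, 0.5735, 0.2263]
ee_rot: [2.033, 2.395, -0.001]
force: [0.3, -0.3, -0.5]
width: 1.002
gripper_force: 0.0
```

Emit:
tcp_steps:
  moves:
    - {"d": [-0.952,0.08,0],"jaw": 1}
    - {"d": [-0.952,0.08,0],"jaw": 1}
    - {"d": [-0.952,0.08,0],"jaw": 1}
    - {"d": [-0.952,0.08,0],"jaw": 1}
    - {"d": [-0.952,0.08,0],"jaw": 1}
    - {"d": [-0.952,0.08,0],"jaw": 1}
    - {"d": [-0.952,0.08,0],"jaw": 1}
    - {"d": [-0.952,0.08,0],"jaw": 1}
    - {"d": [-0.952,0.08,0],"jaw": 1}

```text
clock: 1.7
position: [0.3553, 0.1555, 0.2267]
ee_rot: [-2.026, -2.401, -0.0]
force: [1.4, -0.5, 0.5]
width: 1.0
gripper_force: 0.0
```

Emit:
tcp_steps:
  moves:
    - {"d": [-0.952,0.08,0],"jaw": 1}
    - {"d": [-0.952,0.08,0],"jaw": 1}
    - {"d": [-0.952,0.08,0],"jaw": 1}
    - {"d": [-0.952,0.08,0],"jaw": 1}
    - {"d": [-0.952,0.08,0],"jaw": 1}
    - {"d": [-0.952,0.08,0],"jaw": 1}
    - {"d": [-0.952,0.08,0],"jaw": 1}
    - {"d": [-0.952,0.08,0],"jaw": 1}
    - {"jaw": 1}

```text
clock: 2.6
position: [0.4507, -0.2198, 0.227]
ee_rot: [2.034, 2.39, -0.005]
force: [0.3, 0.6, -0.1]
width: 1.001
gripper_force: 0.0
```

Create where.py:
```python
import sys
from h import *
s=arm.observe();Rm=R.from_rotvec(s['ee_rot']).as_matrix()
print(round(s['clock'],2),s['position'].round(4),'y',Rm[:,1].round(3),'w',round(s['width'],3),'F',s['force'].round(1),s['gripper_force'],'q',s['joints'].round(2))
if len(sys.argv)>3: print('tool delta to target TCP',(Rm.T@(np.array(list(map(float,sys.argv[1:4])))-s['position'])).round(4))
if len(sys.argv)>5:
    y=Rm.T@np.array([float(sys.argv[4]),float(sys.argv[5]),0]); print('turn',round(float(np.arctan2(-y[0],y[1])),4))
```

```bash
python3 where.py 0.4815 -0.353 0.226 0.986 0.168
```

```text
2.6 [ 0.4507 -0.2198  0.227 ] y [ 0.987  0.16  -0.   ] w 1.001 F [ 0.3  0.6 -0.1] 0.0 q [-0.33  0.28  0.85  1.92 -0.24  1.04  0.79]
tool delta to target TCP [-0.1364  0.0092  0.0016]
turn -0.0084
```

Scaled: -0.0455 m is -0.91, 0.003 m is 0.06.

Emit:
tcp_steps:
  moves:
    - {"d": [-0.91,0.06,0],"jaw": 1}
    - {"d": [-0.91,0.06,0],"jaw": 1}
    - {"d": [-0.91,0.06,0],"jaw": 1}
    - {"jaw": 1}

```text
clock: 3.0
position: [0.4816, -0.3519, 0.2265]
ee_rot: [2.033, 2.393, -0.006]
force: [-0.7, 0.2, -0.2]
width: 0.999
gripper_force: 0.0
```

Run:
```python
from h import *
snap('wrist','w1'); print(np.load('pics/w1.npz')['T'].round(3))
```

```bash
python3 where.py 0.4815 -0.353 0.226 0.986 0.168
```

```text
[[ 0.987  0.157  0.041  0.471]
 [ 0.162 -0.95  -0.267 -0.28 ]
 [-0.003  0.27  -0.963  0.384]
 [ 0.     0.     0.     1.   ]]
3.05 [ 0.4817 -0.3487  0.2261] y [ 0.987  0.163 -0.002] w 1.004 F [-0.1  0.1  0.5] 0.0 q [-0.02  0.47  0.82  1.7  -0.37  1.14  1.06]
tool delta to target TCP [-0.0043 -0.0009  0.0001]
turn -0.0046
```

View pics/w1.png

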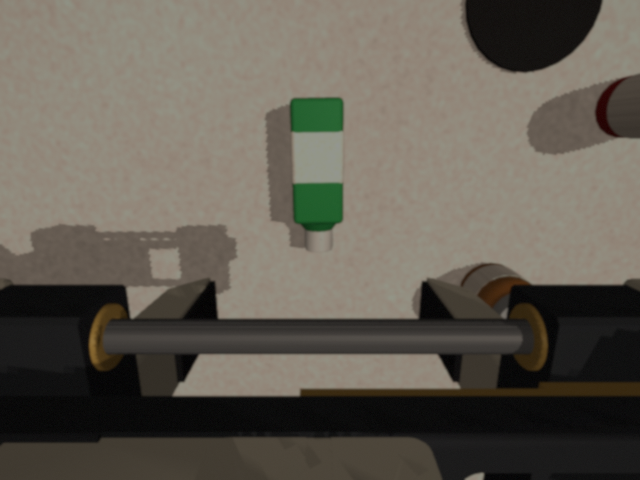

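The wrist view shows the bottle body from (317,98) at the foot to (318,222) at the shoulder, with the cap end at (319,250). It is well aligned with the tool. I'll cast these points and triangulate against the top view.

Run:
```python
from m import *
a=np.vstack(blobs('w1','green',(250,80,380,240)))[:,0]
print(a.min(0),a.max(0)); r=cv2.minAreaRect(a);print(cv2.boxPoints(r).round(1).tolist())
for n,p in dict(fl=(292,98),fr=(343,98),sl=(294,222),sr=(342,222),cap=(319,250)).items(): print(n,onz('w1',*p,.046),onz('w1',*p,.023))
print(tri(('w1',317.5,160),('top0',468.2,297.8),('scene0',199,235)))
```

```bash
python3 where.py
```

```text
[291  98] [342 230]
[[291.0, 98.0], [342.0, 98.0], [342.0, 230.0], [291.0, 230.0]]
fl [ 0.444  -0.2545  0.046 ] [ 0.4422 -0.2528  0.023 ]
fr [ 0.4863 -0.2476  0.046 ] [ 0.4873 -0.2454  0.023 ]
sl [ 0.4612 -0.3598  0.046 ] [ 0.4605 -0.3652  0.023 ]
sr [ 0.5045 -0.3526  0.046 ] [ 0.5068 -0.3575  0.023 ]
cap [ 0.4881 -0.3825  0.046 ] [ 0.4893 -0.3894  0.023 ]
(array([ 0.474 , -0.3074,  0.0259]), [0.0047, 0.0029, 0.0021])
3.05 [ 0.4817 -0.3487  0.2261] y [ 0.987  0.163 -0.002] w 1.004 F [-0.1  0.1  0.5] 0.0 q [-0.02  0.47  0.82  1.7  -0.37  1.14  1.06]
```

Scaled: 0.045 m is 0.9, 0.03 m is 0.6.

Emit:
tcp_steps:
  moves:
    - {"d": [0,-0.02,0.9],"jaw": 1}
    - {"d": [0,0,0.9],"jaw": 1}
    - {"d": [0,0,0.9],"jaw": 1}
    - {"d": [0,0,0.9],"jaw": 1}
    - {"d": [0,0,0.6],"jaw": 1}
    - {"d": [0,0,0.18],"jaw": 1}
    - {"jaw": 1}

```text
clock: 3.75
position: [0.4814, -0.3442, 0.0071]
ee_rot: [-2.023, -2.4, -0.0]
force: [0.4, 0.1, -0.2]
width: 1.0
gripper_force: 0.0
```

```bash
python3 where.py 0.4808 -0.348 0.006
```

```text
3.75 [ 0.4814 -0.3442  0.0071] y [ 0.986  0.169 -0.001] w 1.0 F [ 0.4  0.1 -0.2] 0.0 q [ 0.12  0.72  0.61  1.89 -0.61  0.73  1.26]
tool delta to target TCP [-0.0036 -0.0013  0.0011]
```

Scaled: -0.004 m is -0.08, -0.001 m is -0.02.

Emit:
tcp_steps:
  moves:
    - {"d": [-0.08,-0.02,0],"jaw": 1}
    - {"jaw": 0.6}
    - {"jaw": 0.4}
    - {"jaw": 0.3}
    - {"jaw": 0.3}
    - {"jaw": 0.3}
  squeeze: 8

```text
clock: 4.35
position: [0.4816, -0.3498, 0.0079]
ee_rot: [2.026, 2.401, 0.0]
force: [0.5, -0.8, -0.0]
width: 0.618
gripper_force: 0.0
```

Emit:
tcp_steps:
  moves:
    - {"jaw": 0.3}
    - {"jaw": 0.3}
    - {"jaw": 0.3}
  squeeze: 8

```text
clock: 4.65
position: [0.4814, -0.3498, 0.0077]
ee_rot: [-2.026, -2.401, -0.0]
force: [-0.2, 0.4, 1.3]
width: 0.506
gripper_force: 8.0
```

Scaled: -0.0125 m is -0.25, -0.0107 m is -0.214.

Emit:
tcp_steps:
  moves:
    - {"d": [0.1,0,-0.25],"jaw": 0.3}
    - {"d": [0.1,0,-0.25],"jaw": 0.3}
    - {"d": [0.16,0,-0.214],"jaw": 0.3}
    - {"d": [0.16,0,-0.214],"jaw": 0.3}
    - {"d": [0.214,0,-0.166],"jaw": 0.3}
    - {"d": [0.214,0,-0.166],"jaw": 0.3}
    - {"jaw": 0.3}
  squeeze: 8

```text
clock: 5.35
position: [0.474, -0.301, 0.0716]
ee_rot: [2.024, 2.403, 0.002]
force: [-0.0, 0.5, -3.6]
width: 0.501
gripper_force: 8.0
```

Run:
```python
from h import *
snap('scene','s1'); i=cv2.imread('pics/s1.png')[150:300,110:310]; cv2.imwrite('pics/s1c.png',cv2.resize(i,None,fx=3,fy=3))
```

```bash
python3 where.py
```

```text
5.4 [ 0.4739 -0.3019  0.0712] y [0.985 0.17  0.001] w 0.5 F [-0.2 -0.2 -4.5] 7.999880611896515 q [-0.01  0.6   0.7   1.94 -0.53  0.8   1.16]
```

View pics/s1c.png

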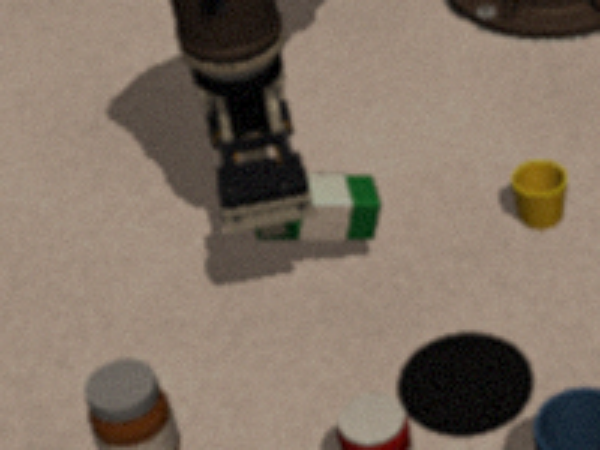

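The bottle is carried level: at 8 N the pads don't let it pivot. I'll lower it near the bench and lighten the grip so it can swing about the pads.

Scaled: 0.025 m is 0.5, 0.023 m is 0.46.

Emit:
tcp_steps:
  moves:
    - {"d": [0,0,0.5],"jaw": 0.3}
    - {"d": [0,0,0.46],"jaw": 0.3}
    - {"jaw": 0.3}
    - {"jaw": 0.3}
  squeeze: 8

```text
clock: 5.8
position: [0.473, -0.3034, 0.0226]
ee_rot: [-2.026, -2.399, 0.001]
force: [0.1, 0.4, -2.3]
width: 0.499
gripper_force: 8.0
```

Emit:
tcp_steps:
  moves:
    - {"jaw": 0.3}
    - {"jaw": 0.3}
    - {"jaw": 0.3}
  squeeze: 4

```text
clock: 6.1
position: [0.4739, -0.3035, 0.0235]
ee_rot: [2.025, 2.4, 0.0]
force: [-0.0, -1.5, -1.8]
width: 0.499
gripper_force: 4.0
```

Emit:
tcp_steps:
  moves:
    - {"d": [0.1,0,-0.25],"jaw": 0.3}
    - {"d": [0.1,0,-0.25],"jaw": 0.3}
    - {"d": [0.16,0,-0.214],"jaw": 0.3}
    - {"d": [0.16,0,-0.214],"jaw": 0.3}
    - {"jaw": 0.3}
  squeeze: 4

```text
clock: 6.6
position: [0.4699, -0.2763, 0.0709]
ee_rot: [2.023, 2.401, 0.002]
force: [0.2, -1.4, 0.8]
width: 0.502
gripper_force: 4.0
```

Run:
```python
from m import *
snap('scene','s2'); i=cv2.imread('pics/s2.png')[150:300,110:310]; cv2.imwrite('pics/s2c.png',cv2.resize(i,None,fx=3,fy=3))
for f in('s1','s2'):
  a=np.vstack(blobs(f,'green',(110,180,300,290),10));print(cv2.boundingRect(a))
```

```bash
python3 where.py
```

```text
(226, 209, 10, 21)
(228, 218, 13, 21)
6.65 [ 0.4699 -0.2771  0.0703] y [0.986 0.169 0.002] w 0.502 F [-0.  -2.   1.7] 3.9998412877321243 q [-0.06  0.58  0.71  1.98 -0.53  0.77  1.13]
```

View pics/s2c.png

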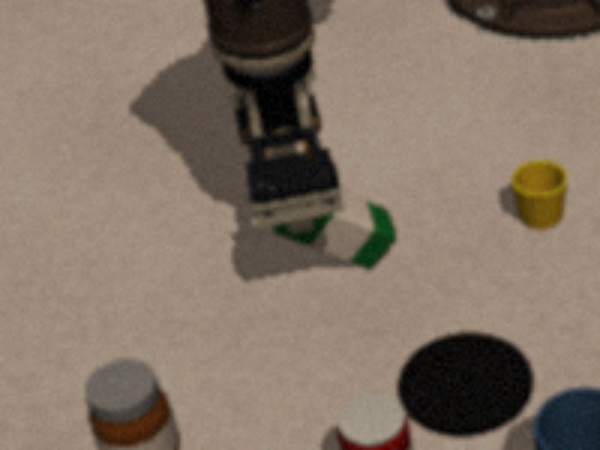

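The bottle now tilts with its foot down (foot edge at about (375,240) in the crop). I'll continue the arc.

Scaled: 0.009 m is 0.18, 0.008 m is 0.16.

Emit:
tcp_steps:
  moves:
    - {"d": [0.16,0,-0.07],"jaw": 0.3}
    - {"d": [0.16,0,-0.07],"jaw": 0.3}
    - {"d": [0.16,0,-0.07],"jaw": 0.3}
    - {"d": [0.18,0,-0.03],"jaw": 0.3}
    - {"d": [0.18,0,-0.02],"jaw": 0.3}
    - {"d": [0.18,0,-0.02],"jaw": 0.3}
    - {"jaw": 0.3}
  squeeze: 4

```text
clock: 7.35
position: [0.4604, -0.225, 0.0829]
ee_rot: [-2.023, -2.402, -0.001]
force: [1.2, 0.6, 0.9]
width: 0.502
gripper_force: 4.0
```

```bash
python3 where.py
```

```text
7.35 [ 0.4604 -0.225   0.0829] y [ 0.985  0.17  -0.   ] w 0.502 F [1.2 0.6 0.9] 4.000812917947769 q [-0.18  0.52  0.74  2.05 -0.5   0.76  1.04]
```

Emit:
tcp_steps:
  moves:
    - {"d": [0.18,0,0],"jaw": 0.3}
    - {"d": [0.18,0,0.02],"jaw": 0.3}
    - {"d": [0.18,0,0.04],"jaw": 0.3}
    - {"jaw": 0.3}
  squeeze: 4

```text
clock: 7.75
position: [0.4556, -0.1984, 0.0796]
ee_rot: [-2.023, -2.401, -0.001]
force: [1.0, 1.4, 0.2]
width: 0.5
gripper_force: 4.0
```

Run:
```python
from m import *
snap('scene','s3'); i=cv2.imread('pics/s3.png')[150:300,110:310]; cv2.imwrite('pics/s3c.png',cv2.resize(i,None,fx=3,fy=3))
```

```bash
python3 where.py
```

```text
7.8 [ 0.4557 -0.1993  0.0797] y [ 0.986  0.169 -0.001] w 0.497 F [ 1.3  0.9 -0.3] 3.998325392603874 q [-0.23  0.5   0.74  2.09 -0.5   0.74  1.  ]
```

View pics/s3c.png

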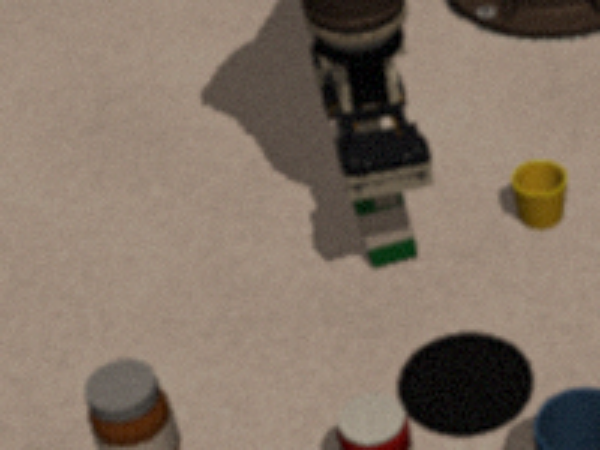

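Create tilt.py:
```python
import sys
from m import *
f=sys.argv[1];roi=tuple(map(int,sys.argv[2:6]))
s=arm.observe();Rm=R.from_rotvec(s['ee_rot']).as_matrix();p=s['position'];n=Rm[:,1];q=p+.023*n
for k in blobs(f,'green',roi,10):
    b=cv2.boxPoints(cv2.minAreaRect(k))
    for u,v in b:
        o,r=ray(f,u,v);X=o+r*(n@(q-o))/(n@r);print((u.round(1),v.round(1)),'along',round(float(Rm[:,0]@(X-p)),4),'z',X[2].round(4))
    print()
```

```bash
python3 tilt.py s3 210 200 260 245
```

```text
(np.float32(232.6), np.float32(233.7)) along -0.0201 z 0.0253
(np.float32(246.8), np.float32(229.4)) along 0.0213 z 0.0304
(np.float32(248.2), np.float32(234.1)) along 0.0236 z 0.0114
(np.float32(234.0), np.float32(238.4)) along -0.0183 z 0.0064
```

The bottle is about 6° short of upright and gripped, so it can finish righting itself on the mat. I'll firm the grip, lift and carry it to the mat, after checking where the tin and mug stand.

Scaled: -0.03 m is -0.6, -0.02 m is -0.4.

Emit:
tcp_steps:
  moves:
    - {"jaw": 0.3}
    - {"d": [0,0,-0.4],"jaw": 0.3}
    - {"d": [0,0,-0.6],"jaw": 0.3}
    - {"jaw": 0.3}
  squeeze: 10

```text
clock: 8.2
position: [0.457, -0.2022, 0.1324]
ee_rot: [2.025, 2.397, 0.002]
force: [0.6, -0.8, -3.2]
width: 0.499
gripper_force: 10.0
```

Run:
```python
from h import *
print('tin top',onz('top0',430,182,.1),'mug rim',onz('top0',365,173,.09))
```

```bash
python3 where.py 0.6395 -0.135 0.129
```

```text
tin top [ 0.7535 -0.2029  0.1   ] mug rim [ 0.777  -0.0455  0.09  ]
8.2 [ 0.457  -0.2022  0.1324] y [0.986 0.167 0.003] w 0.499 F [ 0.6 -0.8 -3.2] 9.998607784509659 q [-0.3   0.42  0.82  2.04 -0.41  0.85  0.92]
tool delta to target TCP [0.0358 0.1912 0.0039]
```

Scaled: 0.032 m is 0.64, 0.006 m is 0.12.

Emit:
tcp_steps:
  moves:
    - {"d": [0.12,0.64,0],"jaw": 0.3}
    - {"d": [0.12,0.64,0],"jaw": 0.3}
    - {"d": [0.12,0.64,0],"jaw": 0.3}
    - {"d": [0.12,0.64,0],"jaw": 0.3}
    - {"d": [0.12,0.64,0],"jaw": 0.3}
    - {"d": [0.12,0.64,0],"jaw": 0.3}
    - {"jaw": 0.3}
    - {"jaw": 0.3}
  squeeze: 10

```text
clock: 9.0
position: [0.6387, -0.1328, 0.1283]
ee_rot: [-2.024, -2.4, 0.003]
force: [-0.9, -0.9, -2.1]
width: 0.5
gripper_force: 10.0
```

Run:
```python
from h import *
snap('scene','s4')
```

```bash
python3 where.py 0.6395 -0.135 0.086
python3 tilt.py s4 240 200 320 300
```

```text
9.05 [ 0.638  -0.1335  0.1287] y [ 0.986  0.167 -0.002] w 0.501 F [-0.3 -0.6 -1.6] 9.998509883880615 q [-0.34  0.66  0.75  1.65 -0.51  1.03  0.74]
tool delta to target TCP [-0.0018  0.0013  0.0427]
(np.float32(257.7), np.float32(266.5)) along -0.0203 z 0.0733
(np.float32(274.1), np.float32(261.8)) along 0.0222 z 0.0771
(np.float32(275.6), np.float32(267.2)) along 0.0251 z 0.0561
(np.float32(259.3), np.float32(271.9)) along -0.018 z 0.0524
```

Scaled: 0.02 m is 0.4, 0.015 m is 0.3.

Emit:
tcp_steps:
  moves:
    - {"d": [0,0,0.4],"jaw": 0.3}
    - {"d": [0,0,0.3],"jaw": 0.3}
    - {"jaw": 0.3}
  squeeze: 10

```text
clock: 9.35
position: [0.6368, -0.1326, 0.0926]
ee_rot: [-2.025, -2.396, 0.003]
force: [-0.1, 0.3, -4.0]
width: 0.501
gripper_force: 10.0
```

Emit:
tcp_steps:
  moves:
    - {"d": [0,0,0.06],"jaw": 0.3}
    - {"d": [0,0,0.06],"jaw": 0.3}
    - {"jaw": 0.3}
  squeeze: 4

```text
clock: 9.65
position: [0.6393, -0.1329, 0.0893]
ee_rot: [2.026, 2.401, 0.0]
force: [-0.6, 0.0, -3.2]
width: 0.499
gripper_force: 4.0
```

Emit:
tcp_steps:
  moves:
    - {"d": [0,0,0.04],"jaw": 0.3}
    - {"d": [0,0,0.04],"jaw": 0.3}
    - {"jaw": 0.3}
  squeeze: 4

```text
clock: 9.95
position: [0.6396, -0.1328, 0.0855]
ee_rot: [2.026, 2.401, 0.001]
force: [0.1, 0.9, -1.1]
width: 0.503
gripper_force: 4.0
```

Run:
```python
from h import *
snap('scene','s5')
```

```bash
python3 where.py 
python3 tilt.py s5 240 200 320 300
```

```text
10.0 [ 0.6396 -0.1327  0.0854] y [0.986 0.168 0.001] w 0.501 F [-0.   0.4  0.2] 3.999555855989456 q [-0.32  0.71  0.72  1.69 -0.55  0.96  0.77]
(np.float32(259.0), np.float32(278.0)) along -0.0211 z 0.0321
(np.float32(274.9), np.float32(273.2)) along 0.0211 z 0.0365
(np.float32(276.5), np.float32(278.6)) along 0.0241 z 0.0148
(np.float32(260.6), np.float32(283.3)) along -0.0186 z 0.0105
```

Scaled: 0.002 m is 0.04, 0.001 m is 0.02.

Emit:
tcp_steps:
  moves:
    - {"d": [0.02,0,0.04],"jaw": 0.3}
    - {"d": [0.02,0,0.02],"jaw": 0.3}
    - {"jaw": 0.3}
  squeeze: 4

```text
clock: 10.3
position: [0.6392, -0.1305, 0.0824]
ee_rot: [2.026, 2.401, 0.001]
force: [-0.3, 1.6, 3.0]
width: 0.503
gripper_force: 4.0
```

Emit:
tcp_steps:
  moves:
    - {"d": [0,0,0.02],"jaw": 0.3}
    - {"d": [0,0,0.02],"jaw": 0.3}
    - {"jaw": 0.3}
  squeeze: 3

```text
clock: 10.6
position: [0.6392, -0.1307, 0.0801]
ee_rot: [2.026, 2.401, 0.001]
force: [-1.0, 1.1, 2.8]
width: 0.502
gripper_force: 3.0
```

Run:
```python
from h import *
snap('scene','s6')
```

```bash
python3 where.py 
python3 tilt.py s6 240 200 320 300
```

```text
10.65 [ 0.6392 -0.1308  0.0801] y [0.986 0.168 0.   ] w 0.501 F [0.7 1.2 2.5] 3.0004706606268883 q [-0.32  0.71  0.71  1.7  -0.56  0.95  0.78]
(np.float32(259.2), np.float32(278.2)) along -0.0227 z 0.031
(np.float32(275.6), np.float32(273.5)) along 0.0209 z 0.0346
(np.float32(277.1), np.float32(278.7)) along 0.0237 z 0.0137
(np.float32(260.7), np.float32(283.4)) along -0.0204 z 0.0102
```

Run:
```python
from h import *
i=cv2.imread('pics/s6.png')[200:310,215:335]; cv2.imwrite('pics/s6c.png',cv2.resize(i,None,fx=5,fy=5,interpolation=cv2.INTER_CUBIC))
```

```text
(no output)
```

View pics/s6c.png

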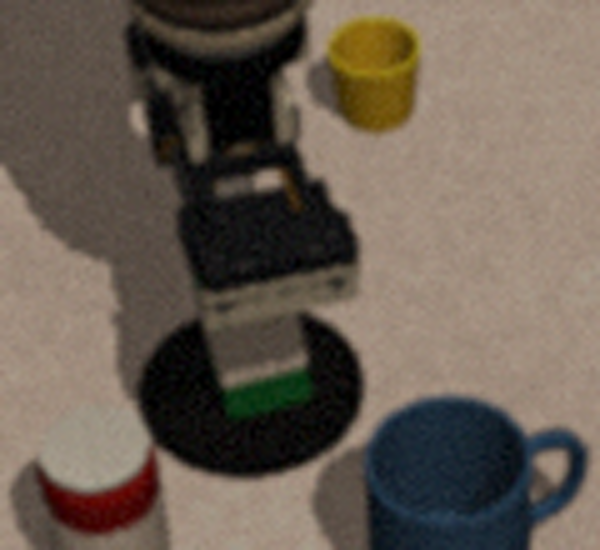

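The bottle stands central on the mat. Its foot edge, (228,418)–(313,398) in the crop, is parallel to the level gripper edge, so it sits flat. I'll release and rise.

Scaled: -0.002 m is -0.04.

Emit:
tcp_steps:
  moves:
    - {"d": [0,0,-0.04],"jaw": 0.55}
    - {"jaw": 0.65}
    - {"jaw": 0.75}
    - {"jaw": 0.75}
    - {"jaw": 0.75}
  squeeze: 3

```text
clock: 11.15
position: [0.6388, -0.1309, 0.082]
ee_rot: [-2.026, -2.401, 0.0]
force: [0.1, -0.9, 0.7]
width: 0.75
gripper_force: 0.0
```

Emit:
tcp_steps:
  moves:
    - {"d": [0,0,-0.3],"jaw": 0.75}
    - {"d": [0,0,-0.6],"jaw": 0.75}
    - {"d": [0,0,-0.9],"jaw": 0.75}
    - {"d": [0,0,-0.9],"jaw": 0.75}
    - {"d": [0,0,-0.9],"jaw": 0.75}
    - {"d": [0,0,-0.6],"jaw": 0.75}
    - {"jaw": 0.75}

```text
clock: 11.85
position: [0.6405, -0.1325, 0.2983]
ee_rot: [2.022, 2.395, 0.006]
force: [0.4, 0.2, -0.3]
width: 0.751
gripper_force: 0.0
```

Run:
```python
from h import *
snap('scene','s7');snap('top','t7');snap('wrist','w7')
a=cv2.imread('pics/s7.png')[180:310,195:335];b=cv2.imread('pics/t7.png')[165:295,330:470]
cv2.imwrite('pics/st7.png',np.hstack([cv2.resize(k,None,fx=2.8,fy=2.8) for k in(a,b)]))
```

```bash
python3 where.py 0.4559 0.2797 0.25 0.970 -0.245
```

```text
12.0 [ 0.6386 -0.1307  0.2922] y [ 0.986  0.168 -0.   ] w 0.748 F [0.6 1.1 0.3] 0.0 q [-0.39  0.53  0.85  1.45 -0.4   1.34  0.64]
tool delta to target TCP [ 0.4353 -0.1111  0.0423]
turn 0.4163
```

View pics/st7.png

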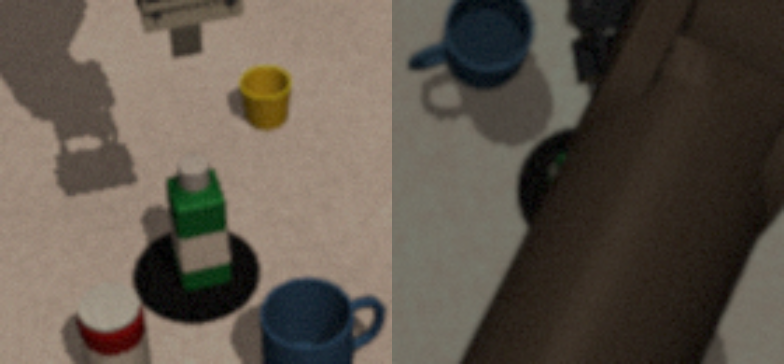

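The bottle stands upright on the mat, released. I'll go to the bar, stopping short so the wrist camera sees it.

Scaled: 0.139 rad / 3.1416 = 0.0442.

Emit:
tcp_steps:
  moves:
    - {"twist": 0.0442,"jaw": 0.75}
    - {"twist": 0.0442,"jaw": 0.75}
    - {"twist": 0.0442,"jaw": 0.75}
    - {"jaw": 1}

```text
clock: 12.4
position: [0.6383, -0.1304, 0.2906]
ee_rot: [-2.48, -1.926, 0.003]
force: [0.6, -0.2, -1.2]
width: 0.795
gripper_force: 0.0
```

Emit:
tcp_steps:
  moves:
    - {"d": [0.606,-0.618,0.1],"jaw": 1}
    - {"d": [0.606,-0.618,0.1],"jaw": 1}
    - {"d": [0.606,-0.618,0.1],"jaw": 1}
    - {"d": [0.606,-0.618,0.1],"jaw": 1}
    - {"d": [0.606,-0.618,0.1],"jaw": 1}
    - {"d": [0.606,-0.618,0.1],"jaw": 1}
    - {"d": [0.606,-0.618,0.1],"jaw": 1}
    - {"d": [0.606,-0.618,0.1],"jaw": 1}
    - {"d": [0.606,-0.618,0.1],"jaw": 1}
    - {"jaw": 1}

```text
clock: 13.4
position: [0.432, 0.2075, 0.2455]
ee_rot: [-2.463, -1.946, 0.005]
force: [-1.0, 0.4, -0.7]
width: 1.0
gripper_force: 0.0
```

Emit:
tcp_steps:
  moves:
    - {"jaw": 1}

```text
clock: 13.5
position: [0.4352, 0.2027, 0.2466]
ee_rot: [2.472, 1.938, -0.002]
force: [0.2, -0.5, 0.1]
width: 1.001
gripper_force: 0.0
```

Run:
```python
from h import *
snap('wrist','w8')
```

```bash
python3 where.py 0.4559 0.2797 0.25 0.970 -0.245
```

```text
13.55 [0.4361 0.2014 0.2469] y [ 0.97  -0.242 -0.   ] w 1.0 F [ 0.4 -0.3  0. ] 0.0 q [-1.41  0.27  1.1   1.94 -0.27  1.09 -0.45]
tool delta to target TCP [ 0.0807  0.0002 -0.0031]
turn 0.0027
```

View pics/w8.png

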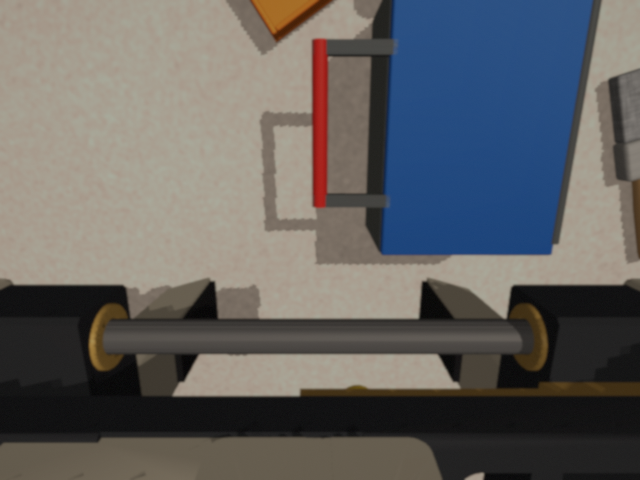

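The wrist view shows the red bar from (320,40) to (320,206), brackets at its ends and the lid panel edge at x≈385. The bar is aligned with the tool's x axis.

Run:
```python
from m import *
a=np.vstack(blobs('w8','red',(290,20,350,230)));r=cv2.minAreaRect(a);print(cv2.boxPoints(r).round(1).tolist(),r[0])
u,v=r[0]
for p in ((320,40),(320,206),(u,v)): print(onz('w8',*p,.106))
print(tri(('w8',320,206),('top0',252.2,309.5)),tri(('w8',320,40),('top0',204,296.6)))
```

```bash
python3 where.py 0.4559 0.2797 0.25 0.970 -0.245
```

```text
[[289.0, 20.399999618530273], [322.6000061035156, 15.899999618530273], [348.0, 203.60000610351562], [314.3999938964844, 208.1999969482422]] (318.5094299316406, 112.00719451904297)
[0.4702 0.3365 0.106 ]
[0.4417 0.22   0.106 ]
[0.4575 0.2894 0.106 ]
(array([0.4418, 0.2211, 0.1121]), [0.0002, 0.0002]) (array([0.4704, 0.3364, 0.1098]), [0.0008, 0.0008])
13.55 [0.4361 0.2014 0.2469] y [ 0.97  -0.242 -0.   ] w 1.0 F [ 0.4 -0.3  0. ] 0.0 q [-1.41  0.27  1.1   1.94 -0.27  1.09 -0.45]
tool delta to target TCP [ 0.0807  0.0002 -0.0031]
turn 0.0027
```

Scaled: 0.027 m is 0.54, 0.026 m is 0.52.

Emit:
tcp_steps:
  moves:
    - {"d": [0.54,0,0],"jaw": 0.4}
    - {"d": [0.54,0,0],"jaw": 0.4}
    - {"d": [0.52,0,0],"jaw": 0.4}
    - {"jaw": 0.4}
    - {"jaw": 0.4}
    - {"jaw": 0.4}
    - {"jaw": 0.4}
    - {"jaw": 0.4}

```text
clock: 14.35
position: [0.456, 0.2785, 0.2473]
ee_rot: [-2.48, -1.928, -0.0]
force: [-0.7, 1.3, 0.2]
width: 0.409
gripper_force: 0.0
```

```bash
python3 where.py 0.456 0.2785 0.089 0.970 -0.245
```

```text
14.35 [0.456  0.2785 0.2473] y [ 0.969 -0.247 -0.   ] w 0.409 F [-0.7  1.3  0.2] 0.0 q [-1.4   0.39  1.04  1.82 -0.36  1.15 -0.49]
tool delta to target TCP [-1.000e-04 -0.000e+00  1.583e-01]
turn -0.0017
```

Scaled: 0.04 m is 0.8, 0.03 m is 0.6.

Emit:
tcp_steps:
  moves:
    - {"d": [0,0,0.8],"jaw": 0.4}
    - {"d": [0,0,0.8],"jaw": 0.4}
    - {"d": [0,0,0.6],"jaw": 0.4}
    - {"d": [0,0,0.48],"jaw": 0.4}
    - {"d": [0,0,0.48],"jaw": 0.4}
    - {"jaw": 0.4}

```text
clock: 14.95
position: [0.4542, 0.2783, 0.087]
ee_rot: [-2.479, -1.929, 0.007]
force: [-0.3, -0.1, 0.3]
width: 0.4
gripper_force: 0.0
```

Emit:
tcp_steps:
  moves:
    - {"jaw": 0.2}
    - {"jaw": 0}
    - {"jaw": 0}
    - {"jaw": 0}
    - {"jaw": 0}
    - {"jaw": 0}
  squeeze: 20

```text
clock: 15.55
position: [0.4553, 0.2801, 0.09]
ee_rot: [-2.477, -1.929, -0.0]
force: [-4.0, 0.9, 7.4]
width: 0.122
gripper_force: 20.0
```

Run:
```python
from h import *
snap('scene','s9')
a=cv2.imread('pics/s9.png')[130:280,340:500];cv2.imwrite('pics/s9c.png',cv2.resize(a,None,fx=4,fy=4))
```

```bash
python3 where.py 0.456 0.2785 0.089 0.970 -0.245
```

```text
15.6 [0.4553 0.2801 0.09  ] y [ 0.97  -0.245 -0.001] w 0.127 F [-4.4  0.9  7.3] 20.000327825546265 q [-1.24  0.57  0.86  1.99 -0.59  0.84 -0.3 ]
tool delta to target TCP [-0.0014  0.0011  0.001 ]
turn 0.0001
```

The opening of 0.125 (about 11.5 mm) matches the 12 mm bar, so it is gripped. I'll swing it along the 190 mm arc in stages, checking force.

Scaled: -0.0165 m is -0.33, -0.0162 m is -0.324.

Emit:
tcp_steps:
  moves:
    - {"d": [0,0.014,-0.33],"jaw": 0}
    - {"d": [0,0.044,-0.33],"jaw": 0}
    - {"d": [0,0.072,-0.324],"jaw": 0}
    - {"d": [0,0.1,-0.316],"jaw": 0}
    - {"d": [0,0.126,-0.306],"jaw": 0}
    - {"d": [0,0.154,-0.294],"jaw": 0}
    - {"jaw": 0}
  squeeze: 20

```text
clock: 16.3
position: [0.4788, 0.2743, 0.1858]
ee_rot: [-2.474, -1.928, 0.002]
force: [-10.4, 1.7, 4.3]
width: 0.119
gripper_force: 20.0
```

```bash
python3 where.py
```

Run:
```python
from h import *
s=arm.observe();Rm=R.from_rotvec(s['ee_rot']).as_matrix();d=s['position']-np.array([.4553,.2801,.09]);print('along',Rm[:,1]@d,'up',d[2],'lat',Rm[:,0]@d)
```

```text
16.3 [0.4788 0.2743 0.1858] y [ 0.97  -0.244 -0.005] w 0.119 F [-10.4   1.7   4.3] 20.00112310051918 q [-1.28  0.48  0.96  1.86 -0.46  1.05 -0.38]
along 0.023722551543218347 up 0.09576539716205612 lat 0.00026248631330513605
```

Scaled: -0.014 m is -0.28, -0.002 m is -0.04.

Emit:
tcp_steps:
  moves:
    - {"d": [0,-0.04,0],"jaw": 0}
    - {"d": [0,0.18,-0.28],"jaw": 0}
    - {"d": [0,0.204,-0.264],"jaw": 0}
    - {"d": [0,0.228,-0.244],"jaw": 0}
    - {"d": [0,0.244,-0.224],"jaw": 0}
    - {"jaw": 0}
  squeeze: 20

```text
clock: 16.9
position: [0.519, 0.2644, 0.2372]
ee_rot: [-2.474, -1.928, 0.0]
force: [-17.2, 3.4, 18.5]
width: 0.122
gripper_force: 20.0
```

```bash
python3 where.py
```

Run:
```python
from h import *
s=arm.observe();Rm=R.from_rotvec(s['ee_rot']).as_matrix();d=s['position']-np.array([.4553,.2801,.09]);print('along',Rm[:,1]@d,'up',d[2],'lat',Rm[:,0]@d)
```

```text
16.9 [0.519  0.2644 0.2372] y [ 0.97  -0.244 -0.004] w 0.122 F [-17.2   3.4  18.5] 20.009015947580338 q [-1.22  0.48  0.98  1.72 -0.44  1.18 -0.37]
along 0.06505380973921426 up 0.14720967492215395 lat 0.0007732951977585262
```

The lid is pushing radially outward, so my commanded arc is a few mm too tight. I'll move out along the radius and check.

Scaled: -0.003 m is -0.06, -0.002 m is -0.04.

Emit:
tcp_steps:
  moves:
    - {"d": [0,-0.04,-0.06],"jaw": 0}
    - {"jaw": 0}
    - {"jaw": 0}
  squeeze: 20

```text
clock: 17.2
position: [0.5193, 0.2641, 0.238]
ee_rot: [2.478, 1.929, 0.004]
force: [5.0, 2.1, -7.4]
width: 0.122
gripper_force: 20.0
```

```bash
python3 where.py
```

```text
17.2 [0.5193 0.2641 0.238 ] y [ 0.969 -0.245  0.003] w 0.122 F [ 5.   2.1 -7.4] 19.984385669231415 q [-1.22  0.48  0.98  1.72 -0.43  1.17 -0.37]
```

Careful with the scale: shifts go in shares of 50 mm and turns go in shares of pi rad. That gives: 0.0153 m is 0.306, 0.0147 m is 0.294.

Emit:
tcp_steps:
  moves:
    - {"d": [0,0.262,-0.2],"jaw": 0}
    - {"d": [0,0.28,-0.18],"jaw": 0}
    - {"d": [0,0.294,-0.152],"jaw": 0}
    - {"d": [0,0.306,-0.128],"jaw": 0}
    - {"jaw": 0}
    - {"jaw": 0}
  squeeze: 20

```text
clock: 17.8
position: [0.574, 0.2503, 0.2717]
ee_rot: [-2.478, -1.93, -0.003]
force: [-2.2, 3.7, 5.7]
width: 0.125
gripper_force: 20.0
```

```bash
python3 where.py
```

```text
17.8 [0.574  0.2503 0.2717] y [ 0.97  -0.245  0.001] w 0.125 F [-2.2  3.7  5.7] 20.008752644062042 q [-1.1   0.53  0.97  1.56 -0.45  1.29 -0.32]
```

Scaled: 0.0162 m is 0.324, 0.0158 m is 0.316.

Emit:
tcp_steps:
  moves:
    - {"d": [0,0.316,-0.1],"jaw": 0}
    - {"d": [0,0.324,-0.072],"jaw": 0}
    - {"d": [0,0.164,-0.026],"jaw": 0}
    - {"d": [0,0.164,-0.02],"jaw": 0}
    - {"jaw": 0}
    - {"jaw": 0}
    - {"jaw": 0}
  squeeze: 20

```text
clock: 18.5
position: [0.6206, 0.2385, 0.2821]
ee_rot: [-2.478, -1.93, -0.002]
force: [-0.3, 3.1, 5.6]
width: 0.119
gripper_force: 20.0
```

```bash
python3 where.py
```

Run:
```python
from h import *
snap('scene','s10');snap('top','t10')
a=cv2.imread('pics/s10.png')[90:280,330:510];b=cv2.imread('pics/t10.png')[160:350,150:330]
cv2.imwrite('pics/st10.png',np.hstack([cv2.resize(k,None,fx=2.2,fy=3) for k in(a,b)]))
```

```text
18.5 [0.6206 0.2385 0.2821] y [ 0.97  -0.245  0.001] w 0.119 F [-0.3  3.1  5.6] 20.01699686050415 q [-0.99  0.59  0.94  1.43 -0.48  1.36 -0.28]
```

View pics/st10.png

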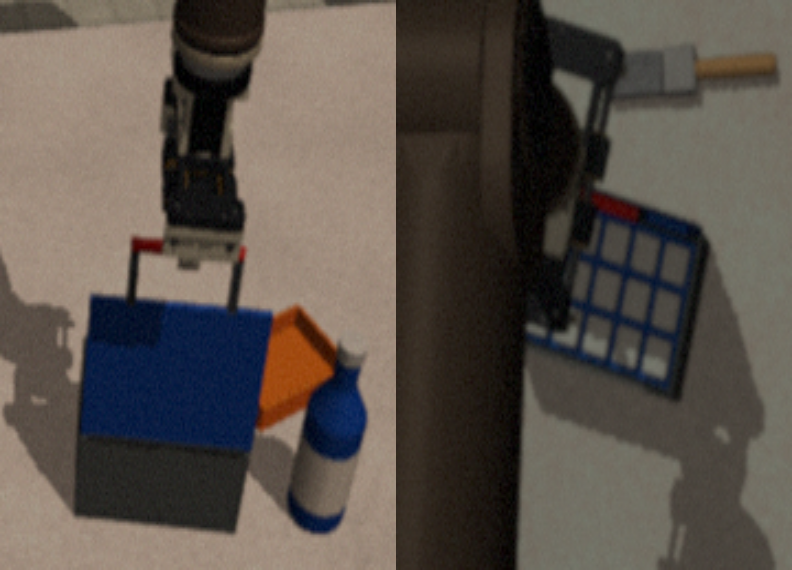

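The lid is nearly upright: the bar is at the gripper and the hinge line in the scene runs from about (365,234) to (443,239). I'll compute the remaining angle from the hinge line and from a circle fit to the logged arc.

Run:
```python
from h import *
from scipy.optimize import least_squares
n=np.array([.970,-.245]);
P=np.array([[.4553,.2801,.09],[.4788,.2743,.1858],[.519,.2644,.2372],[.5193,.2641,.238],[.574,.2503,.2717],[.6206,.2385,.2821]])
a=P[:,:2]@n;z=P[:,2]
for fix in(1,0):
    f=lambda p:np.hypot(a-p[0],z-p[1])-(.19 if fix else p[2])
    r=least_squares(f,[a[0]+.19,.09,.19]);print('hinge along',r.x,'now',a[-1],'ang',np.degrees(np.arctan2(z[-1]-r.x[1],r.x[0]-a[-1])),(f(r.x)*1e3).round(1))
for f,l in (('scene0',((365.8,233.8),(443,239.1))),('s10',((365.5,234.3),(443.6,239)))):
    for p in l: 
        for h in(.106,.11): print(f,h,onz(f,*p,h)[:2]@n)
for p in [[209.2,216.7],[288.6,237.8]]: print('top far edge',onz('top0',*p,.11)[:2]@n)
print('bar from w8+.19',np.array([.456,.2785])@n+.19)
```

```text
hinge along [0.56297881 0.09359072 0.19      ] now 0.5435495 ang 84.1154066709679 [-0.  -0.3 -0.1  0.3  0.5 -0.5]
hinge along [0.56226575 0.09422118 0.18914373] now 0.5435495 ang 84.31103655021528 [ 0.2 -0.4 -0.1  0.2  0.5 -0.3]
scene0 0.106 0.5639825
scene0 0.11 0.5682535
scene0 0.106 0.5611225
scene0 0.11 0.5654199999999999
s10 0.106 0.5659009999999999
s10 0.11 0.570269
s10 0.106 0.5605365
s10 0.11 0.564931
top far edge 0.5617494999999999
top far edge 0.560897
bar from w8+.19 0.5640875
```

All estimates agree: the hinge is at 0.563 along the swing axis and the lid is at about 84°, so 19 mm remain.

Scaled: 0.0065 m is 0.13, 0.0045 m is 0.09.

Emit:
tcp_steps:
  moves:
    - {"d": [0,0.13,-0.012],"jaw": 0}
    - {"d": [0,0.13,-0.006],"jaw": 0}
    - {"d": [0,0.09,-0.002],"jaw": 0}
    - {"d": [0,0.03,0],"jaw": 0}
    - {"jaw": 0}
    - {"jaw": 0}
    - {"jaw": 0}
    - {"jaw": 0}
    - {"jaw": 0}
    - {"jaw": 0}
  squeeze: 25

```text
clock: 19.6
position: [0.6394, 0.2338, 0.2826]
ee_rot: [-2.478, -1.93, -0.002]
force: [-0.6, 5.5, 3.9]
width: 0.119
gripper_force: 25.0
```

Run:
```python
from h import *
for i in range(3):
    snap('scene','s11');s=arm.observe();print(s['position'],s['position'][:2]@np.array([.97,-.245]),s['force'].round(1),s['width'],s['gripper_force'],abs(s['dq']).max())
snap('top','t11')
import m
for f in ('s11','t11'):
  for k in m.blobs(f,'red',(370,120,450,200) if f=='s11' else (210,200,290,280),8):
    print(f,cv2.minAreaRect(k)[0])
```

```text
[0.63934695 0.23377977 0.28261162] 0.5628905004362915 [0.8 5.1 4. ] 0.11801778665905417 25.024006962776184 0.002748261432030897
[0.63933671 0.23379745 0.28261533] 0.5628762372400821 [0.  4.6 2.9] 0.12169596932259846 25.023952424526215 0.0015194077466899334
[0.63935638 0.23378653 0.28263082] 0.5628979934538927 [-0.3  5.   3. ] 0.11960430812955325 25.023959577083588 0.001992521135078992
s11 (396.4692687988281, 175.7461700439453)
t11 (250.29244995117188, 218.72642517089844)
```

Run:
```python
from m import *
n=np.array([.97,-.245])
print(onz('t11',250.3,218.7,.298)[:2]@n, onz('s11',396.5,175.7,.298)[:2]@n)
for f in('s7','s11'): print(f,cv2.boundingRect(np.vstack(blobs(f,'green',(230,220,300,300)))))
print(arm.observe()['position'],arm.sign_off())
```

```text
0.564041 0.5649115
s7 (255, 241, 22, 42)
s11 (255, 241, 22, 42)
the job is handed in; nothing more can be done
[0.63934665 0.23377377 0.28261379] None
```

I handed the job in at about 20 s: the bottle stands upright on the mat, released, and the gripper is still holding the lid's red bar with the lid still and measured within about 1° of straight up.

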